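# Slide the lidded well plate under the scanner bridge and start the scan

### The arm

A 6-joint arm with a two-finger parallel gripper is mounted at the origin on the work surface. World frame = base frame: x ahead of the robot, y to its left, z up, the work surface at z = 0. Lengths are in m, angles in rad, forces in N, time in s.
With the tool pointing down it reaches from about 0.3 to 0.775 m from the base axis. Payload 14.6 kg.
Tool frame: the origin (TCP) lies at the very end of the fingers, on their centre line; the grasp point (between the pads) lies 19 mm behind it (ctrl.grasp_offset is the distance from the TCP to the grasp point, in m); x points along the fingers, y is the direction in which the jaws open and shut, and the axes are right-handed (so a half turn about x gives the same grasp; the last joint's range is limited). The gripper opens to 94 mm and grips with 3 to 60 N. Pads are 16 mm wide; open, the fingers measure 119 mm over their backs; the gripper's body (75 mm by 177 mm) begins 78 mm behind the grasp point.
Start: joints at [-0.067, 0.3, 1.521, -0, 1.321, -0.067], TCP at [0.55, -0, 0.205] pointing down, gripper open.
Joint ranges: [-3.03, 3.03], [-0.79, 2.21], [0.23, 2.52], [-1.04, 4.18], [0, 3.07], [-2.55, 2.55]. Speed limits (rad/s): [2.22, 2.22, 2.57, 3.14, 3.14, 3.14].

### API

Orientations are given as [roll, pitch, yaw] about the fixed x, y, z axes, in that order (R = Rz(yaw) Ry(pitch) Rx(roll)).
In Python, from station import ctrl gives the robot as it stands. The module is installed in compiled form; this text tells all that it offers.
- The arm moves only by the tool send_rows, never from a script. Its argument "rows" is a list that holds one entry, the list of rows, each a list of 4 numbers: the shift along the world's x, y, z in mm, then the turn about the world's z in rad. A call has 1 to 12 rows; each row shifts and turns the commanded pose from where the row before left it; what a row does not reach is not made up. A row lasts 1/10 s, in which the tool goes at most 50 mm and 8.59 degrees, less where a joint would pass 70% of its speed; a pose out of reach is approached as far as the arm can. A call is refused whole if a number of a shift passes 50 or a number of a turn 0.15, either way. A call with a gripper value outside its range is refused whole. "grip" is the gripper's target within -1 to 1 (shut at 1, half-way at 0, fully open at -1), set as the call begins (left out, the last holds). The fingers move at their own pace and stop on an object; "newtons" is the grip in N (left out, the last holds). Time passes only in rows, so rows that do not move let the fingers close. It gives the time, the measured TCP pose, the force and the opening at its end, in the units of the state.
- ctrl.get_obs(): the state, without advancing time (a new reading comes with each control period).
- ctrl.camera(name): name is "scene" or "side" or "wrist"; returns (picture, depth): 384x512x3 uint8, red, green, blue; 384x512 float32, m along the optical axis (not along the pixel's ray), 0 where there is no reading.
- ctrl.camera_params(name): a dict with "vertical_fov" (degrees; the focal length in pixels is half the picture's height over the tangent of half this angle, whatever the lens; pixels are square), "cx", "cy" (the principal point, pixels), "cam_to_world" (4x4, takes a point from camera to world coordinates); the wrist camera has in their place "mount" (4x4, takes a point from camera to tool coordinates, whose origin is the TCP and whose axes are the tool frame's). Camera axes: x right, y up, looking along -z (the intrinsics and any distortion apply to the point x, -y, -z); pixel columns grow to the right and rows downward; lengths in m; the calibration is good to about 2 mm. A picture is of the moment at which its call begins: read the wrist's pose just before it. camera_params takes no time and is no camera call.
- ctrl.hand_in(): hands the job in, once; it reports no verdict.
The state is a dict: "time_s": time; "qpos": joint angles; "joint_vel": joint speeds; "tau": joint torques, N m; "ee_pos": TCP position; "eef_rot": TCP orientation; "force": force on the tool from outside, world axes, zero at the start; "moment": the same for the moment, N m; "grip_width": finger opening in m.
Only numpy, scipy, OpenCV 4.12 (cv2) and the standard library are available. Lean on these libraries where they do the work, as an engineer would, in place of code of your own. Each camera call takes 0.05 s, during which the arm holds its last target.

### The job

With the fingertips only, push the lidded well plate flat along the counter and in under the scanner's low bridge until it is fully home against the stop at the back, never lifting or tipping it. Then press the scanner's start button all the way down and let it come back up. Leave the tube rack, the jar and the tip box where they are.

Things in the scene. Friction and masses are not known exactly. Their poses are not given: they have to be found in the camera images.
- plate: Loose lidded 24-well plate of white plastic with six by four grey round wells on top: a flat rectangular block 127 mm long (its x), 85 mm wide (its y), 20 mm tall, about 130 g, lying on the counter. Origin: centre of its underside. It starts in front of the scanner's mouth, its x within about 0.4 rad of the scanner's x, up to 30 mm off to a side. Either end may go in first.
- scanner: Plate scanner, fixed to the counter. Origin: on the counter, at the centre of where the plate lies when fully home. Its x runs along the channel, inward (mouth at -x, stop at +x), z up. The floor is the bare counter. The channel is 92 mm wide, with side guides 14 mm thick, 23 mm tall from x = -50 to +72 mm. A grey control box, 46 mm tall, stands beside it at y = +60 to +126 mm, x = -35 to +35 mm.
- scanner_bridge (a point): Middle of the underside of the bridge, 23 mm above the counter over the scanner's origin (3 mm headroom over the plate). The bridge is a white slab spanning the channel, x = -35 to +35 mm and y = -60 to +60 mm of the scanner, its top 46 mm above the counter. The plate, when home, sticks out 28 mm on either side of it.
- scanner_mouth (a point): Middle of the channel's mouth on the counter, at x = -66 mm of the scanner. There the side guides flare outward, from 92 mm apart at x = -50 mm to about 114 mm at x = -66 mm.
- scanner_stop (a point): Middle of the foot of the stop's face, at x = +63.5 mm of the scanner: a bar 14 mm high across the back end of the channel. The plate's leading short edge ends against it.
- start_top (a point): Centre of the top face of the start button: a single white round push button, 28 mm across, in a black housing on top of the control box, at x = 0, y = +93 mm of the scanner. Pressed straight down.
- start (a joint): Travel of the start button in m: 0 up, 0.006 fully down; it springs back; fully down takes about 5 N.
- tube_rack: Loose white rack of capped sample tubes, 70 x 200 mm and 100 mm tall, beyond the plate's outer end. Origin: centre of its underside, the 200 mm along its y. Not to be moved.
- jar: Loose capped jar, 60 mm across, 75 mm tall, beside the scanner on the side away from the control box. Origin: centre of its underside. Not to be moved.
- tip_box: Loose closed box of pipette tips, grey with a white lid, 120 x 80 mm (its x, y), 50 mm tall, beside the plate's way on the control box's side. Origin: centre of its underside. Not to be moved.
Things that resemble listed ones, but are neither listed nor needed, are in the scene too. Leave any pink look-alike of the scanner alone. Several things have the shape of the plate; the one meant has the colours described above.

How it is judged:
By the outcome, as a careful person would: the job done as asked, in the order asked, and still so for the second after the job is handed in, with the robot touching nothing.
It also fails if it takes over 72 s, if anything falls off the work surface, if the arm or the gripper's body presses on something with over 40 N, if the wrist force passes 120 N, or if a joint passes its speed limit or range.

## Working session

There is one attempt and no reset: what is moved stays moved. The work goes in short steps, Python scripts to look and compute and a tool call to move; the robot and the scene stay as the last step left them, time stands still between calls to the robot, and variables do not carry over. Pictures are saved under pics/ and viewed, and the job is handed in when it is done.

Besides the shell and the picture viewer there is one more tool, called as a command line: name --argument value ..., lists and objects as JSON in quotes. send_rows: Moves the arm, as the interface text tells. Its arguments: {"type":"object","properties":{"rows":{"type":"array"},"grip":{"type":"number"},"newtons":{"type":"number"}},"required":["rows"]}

```bash
mkdir -p pics
cat > h.py <<'E'
from station import ctrl
import numpy as np, cv2
def snap(n,f):
    im,d=ctrl.camera(n); cv2.imwrite('pics/'+f+'.png',im[:,:,::-1]); np.save('pics/'+f+'.npy',d); return im,d
E
python3 - <<'E'
from h import *
for n in('scene','side','wrist'):
    im,d=snap(n,n+'0')
    p=ctrl.camera_params(n); print(n,p)
print(ctrl.get_obs())
E
```

```text
scene {'vertical_fov': 46.88994902187513, 'cx': 252.91005697412686, 'cy': 197.2500516977814, 'cam_to_world': array([[-0.06001379, -0.79610306,  0.60217793,  1.27866914],
       [ 0.99814212, -0.04150346,  0.04460686,  0.08584581],
       [-0.01051919,  0.60373618,  0.79711478,  0.98332791],
       [ 0.        ,  0.        ,  0.        ,  1.        ]])}
side {'vertical_fov': 46.216840808826156, 'cx': 256.85753022528337, 'cy': 190.1168247327194, 'cam_to_world': array([[-0.77034894,  0.34708964, -0.53487503, -0.20801517],
       [-0.63748235, -0.4016567 ,  0.65748624,  1.03188012],
       [ 0.01337052,  0.84746722,  0.53067933,  0.8805165 ],
       [ 0.        ,  0.        ,  0.        ,  1.        ]])}
wrist {'vertical_fov': 65.94693489136299, 'cx': 248.67020414927904, 'cy': 190.24421224076391, 'mount': array([[ 9.92600436e-05,  2.55242343e-01, -9.66877105e-01,
        -1.79664372e-01],
       [ 9.99999632e-01,  7.99078718e-04,  3.13606279e-04,
        -1.01544759e-03],
       [ 8.52656519e-04, -9.66876780e-01, -2.55242170e-01,
        -7.36319061e-02],
       [ 0.00000000e+00,  0.00000000e+00,  0.00000000e+00,
         1.00000000e+00]])}
{'time_s': 0.15, 'qpos': array([-6.65751590e-02,  3.00327198e-01,  1.52141539e+00, -2.68568643e-05,
        1.32071207e+00, -6.65868095e-02]), 'joint_vel': array([ 0.00050954, -0.00089872, -0.00175556,  0.00142062, -0.00078867,
       -0.00019607]), 'tau': array([-2.50185103e-04, -5.31960297e+01, -3.52822959e+01,  7.07691838e-02,
        2.35654798e-02, -3.66386917e-05]), 'ee_pos': array([5.49805105e-01, 1.66655305e-05, 2.05035364e-01]), 'eef_rot': array([-1.60721182,  1.56993393,  3.10519547]), 'force': array([-0.40030363, -0.09733541, -0.1867307 ]), 'moment': array([0.02773662, 0.04920759, 0.00662522]), 'grip_width': 0.09420756720184255}
```

View pics/scene0.png

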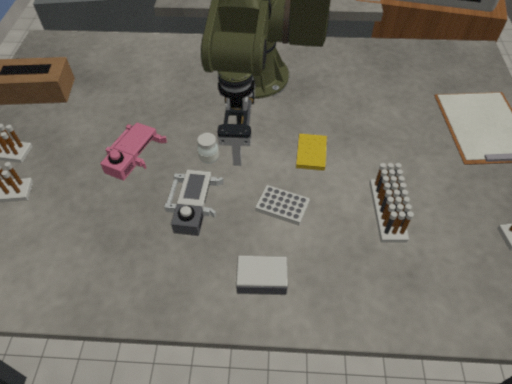

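View pics/side0.png

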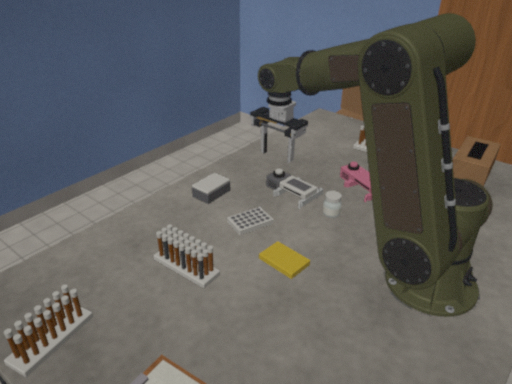

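View pics/wrist0.png

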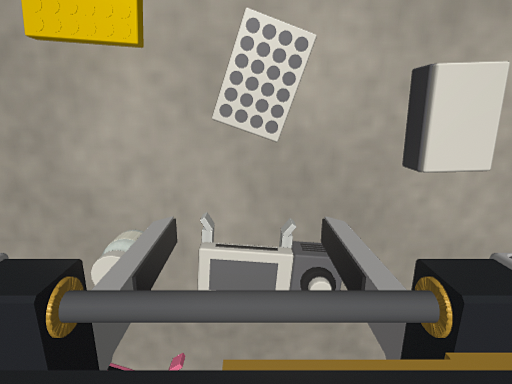

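The scene view shows these candidates for the plate:
- a white plate with grey wells at (283,204)
- a yellow look-alike at (312,150)
- the white-lidded tip box at (262,272)

I choose the one at (283,204). The scanner is the grey and white one at (193,195), not the pink one at (130,150). Next I measure from depth.

```bash
cat >> h.py <<'E'
from scipy.spatial.transform import Rotation as Ro
def T(n,obs=None):
    p=ctrl.camera_params(n)
    if n!='wrist': return p,p['cam_to_world']
    o=obs or ctrl.get_obs(); M=np.eye(4); M[:3,:3]=Ro.from_euler('xyz',o['eef_rot']).as_matrix(); M[:3,3]=o['ee_pos']
    return p,M@p['mount']
def cloud(n,d,obs=None):
    p,M=T(n,obs); f=192/np.tan(np.radians(p['vertical_fov']/2))
    v,u=np.mgrid[:384,:512]; 
    c=np.stack([(u-p['cx'])/f*d,-(v-p['cy'])/f*d,-d],-1)
    return c@M[:3,:3].T+M[:3,3]
E
python3 - <<'E'
from h import *
for n,box in (('scene',(250,180,315,228)),('side',(222,200,280,236)),('wrist',(205,0,325,150))):
    d=np.load(f'pics/{n}0.npy'); im=cv2.imread(f'pics/{n}0.png'); P=cloud(n,d)
    m=np.zeros(d.shape,bool); m[box[1]:box[3],box[0]:box[2]]=1
    print(n,'counter z',[np.round(P[v,u],3) for v,u in ((300,300),(250,330),(170,340))])
    m&=(P[...,2]>0.014)&(P[...,2]<.03)&(d>0)
    Q=P[m]; 
    r=cv2.minAreaRect((Q[:,:2]*1000).astype(np.float32)); print(n,len(Q),r,np.median(Q[:,2]))
# scanner: top-down maps
for n in('scene','wrist','side'):
    d=np.load(f'pics/{n}0.npy'); im=cv2.imread(f'pics/{n}0.png'); P=cloud(n,d)
    S=np.zeros((600,600,3),np.uint8)  # 1mm/pix, x .35-.95, y -.3..+.3
    ok=(d>0)&(P[...,2]>-.02)&(P[...,2]<.13)
    ix=((P[...,0]-.35)*1000).astype(int); iy=((P[...,1]+.3)*1000).astype(int)
    ok&=(ix>=0)&(ix<600)&(iy>=0)&(iy<600)
    for a,b,c in zip(ix[ok],iy[ok],im[ok]): cv2.circle(S,(int(b),int(a)),1,c.tolist(),-1)
    cv2.imwrite(f'pics/top_{n}.png',S)
im=cv2.imread('pics/scene0.png'); cv2.imwrite('pics/crop.png',cv2.resize(im[130:300,150:330],None,fx=4,fy=3.5))
E
```

```text
scene counter z [array([ 0.833,  0.161, -0.003]), array([ 0.694,  0.237, -0.001]), array([0.423, 0.278, 0.   ])]
scene 1221 ((565.4998779296875, 111.55675506591797), (127.32555389404297, 88.49447631835938), 69.9608383178711) 0.01954489799618364
side counter z [array([ 0.242,  0.289, -0.001]), array([0.29 , 0.062, 0.002]), array([ 0.498, -0.341,  0.032])]
side 637 ((566.8587646484375, 115.761474609375), (129.6175079345703, 92.770263671875), 71.47614288330078) 0.019936092119326676
wrist counter z [array([0.562, 0.028, 0.319]), array([ 0.595, -0.003,  0.229]), array([0.668, 0.   , 0.002])]
wrist 8481 ((564.212158203125, 111.91146850585938), (127.41478729248047, 85.16279602050781), 70.82723999023438) 0.02068475799193309
```

View pics/crop.png

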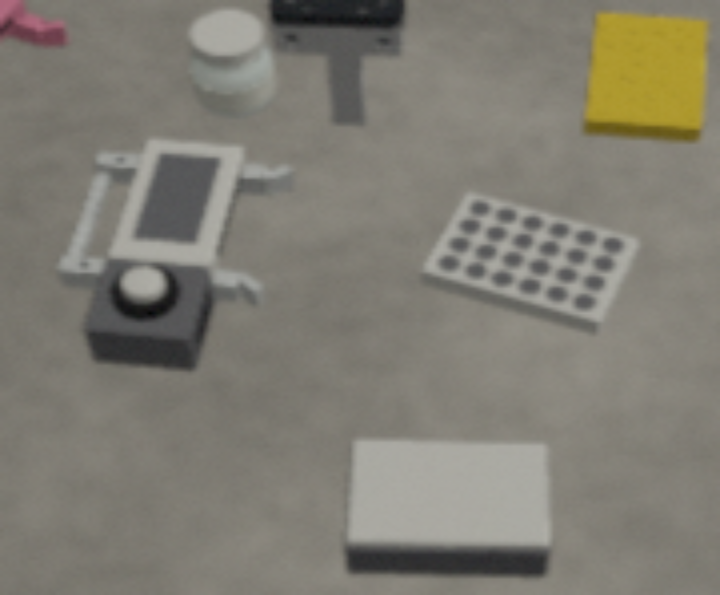

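View pics/top_scene.png

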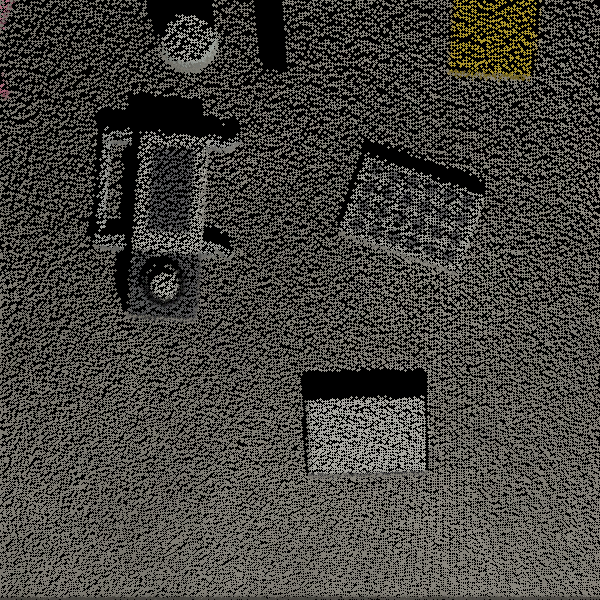

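View pics/top_wrist.png

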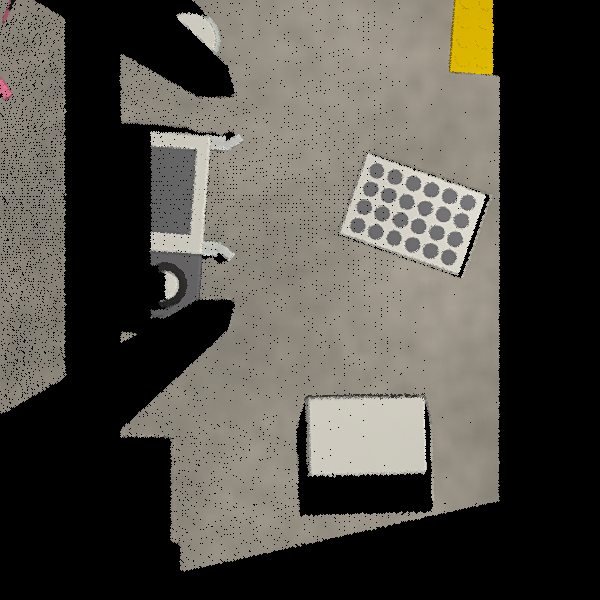

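The crop confirms it: the plate is white with grey wells. The scanner has its white bridge with the button on the control box beside it, and its mouth faces +y. Now I fit the scanner.

Run:
```python
from h import *
from scipy.optimize import minimize
for n in('scene','side','wrist'):
    d=np.load(f'pics/{n}0.npy'); P=cloud(n,d)
    m=(d>0)&(P[...,2]>.041)&(P[...,2]<.049)&(P[...,0]>.44)&(P[...,0]<.72)&(P[...,1]>-.24)&(P[...,1]<-.05)
    Q=P[m]; r=cv2.minAreaRect((Q[:,:2]*1000).astype(np.float32)); print(n,len(Q),r, cv2.boxPoints(r).round(0).tolist(), np.median(Q[:,2]))
    b=(d>0)&(P[...,2]>.053)&(P[...,2]<.075)&(P[...,0]>.55)&(P[...,0]<.72)&(P[...,1]>-.24)&(P[...,1]<-.05)
    B=P[b]; print(' button',len(B), B.mean(0) if len(B) else 0, B[:,2].max() if len(B) else 0,np.ptp(B,0) if len(B) else 0)
    for nm,(x0,x1,y0,y1,z0,z1) in dict(tip=(.7,.86,-.02,.16,.042,.06),jar=(.33,.43,-.18,-.06,.06,.085),rack=(.4,.8,.28,.5,.05,.12)).items():
        k=(d>0)&(P[...,0]>x0)&(P[...,0]<x1)&(P[...,1]>y0)&(P[...,1]<y1)&(P[...,2]>z0)&(P[...,2]<z1)
        if k.sum()>30: print(' ',nm,cv2.minAreaRect((P[k][:,:2]*1000).astype(np.float32)), P[k][:,2].max())
```

```text
scene 1222 ((575.9954833984375, -132.00570678710938), (71.00474548339844, 188.7191925048828), 85.67639923095703) [[479.0, -160.0], [667.0, -175.0], [673.0, -104.0], [485.0, -89.0]] 0.045290260836754304
 button 193 [ 0.6404926  -0.13544916  0.06120373] 0.07118581645163391 [0.04292599 0.04240338 0.01803805]
  tip ((786.4444580078125, 65.97398376464844), (79.70706939697266, 118.82730865478516), 2.232184410095215) 0.05500209862555683
  jar ((392.60662841796875, -111.02420806884766), (51.72988510131836, 51.10084915161133), 64.03215789794922) 0.07932023454738613
  rack ((564.0029296875, 394.513916015625), (174.8380584716797, 56.29172897338867), 3.243170738220215) 0.10496316352095258
side 448 ((578.3425903320312, -128.3974609375), (78.43062591552734, 185.6842803955078), 84.69649505615234) [[482.0, -159.0], [667.0, -176.0], [674.0, -98.0], [490.0, -81.0]] 0.04539965306368143
 button 72 [ 0.63501536 -0.12605445  0.06153359] 0.07054155017923258 [0.04242083 0.04922809 0.01733103]
  tip ((789.44091796875, 70.29023742675781), (83.47981262207031, 122.80966186523438), 4.505026817321777) 0.05664072862087355
  jar ((391.4718322753906, -107.34736633300781), (49.943111419677734, 55.868446350097656), 9.235493659973145) 0.08044811993565182
  rack ((566.6701049804688, 398.59136962890625), (174.44876098632812, 58.65519714355469), 3.4028332233428955) 0.10515068944136274
wrist 4643 ((575.4725952148438, -120.0146484375), (58.54594421386719, 185.38197326660156), 89.4514389038086) [[483.0, -148.0], [668.0, -150.0], [668.0, -92.0], [483.0, -90.0]] 0.046883084721546286
 button 612 [ 0.63360749 -0.12620446  0.06133421] 0.07057302082270817 [0.04269388 0.02765459 0.01756916]
  tip ((785.8026123046875, 65.84332275390625), (79.0902328491211, 118.2891845703125), 1.7330055236816406) 0.05349637369157151
  jar ((377.2698669433594, -99.6244888305664), (49.63376235961914, 17.533613204956055), 46.80008316040039) 0.07787426672870179
```

```bash
cat >> h.py <<'E'
YAW=-np.radians(94.4); O=np.array([.5431,-.129])
XS=np.array([np.cos(YAW),np.sin(YAW)]); YS=np.array([-XS[1],XS[0]])
def s2w(x,y): return O+x*XS+y*YS
def w2s(p): q=np.array(p[:2])-O; return np.array([q@XS,q@YS])
def tool():
    o=ctrl.get_obs(); R=Ro.from_euler('xyz',o['eef_rot']).as_matrix()
    j=R[:,1]; print('t',o['time_s'],'s',(w2s(o['ee_pos'])*1000).round(1),'ee',(o['ee_pos']*1000).round(1),'jaw in world',R[:,1].round(3),'x',R[:,0].round(3),'F',o['force'].round(2),'w',o['grip_width'])
E
python3 - <<'E'
from h import *
tool(); print(YS, w2s([.5645,.112]), s2w(-.338,0), s2w(0,.093))
E
```

```text
t 0.15 s [-129.2   -3.2] ee [549.8   0.  205. ] jaw in world [ 1.     0.    -0.001] x [-0.001  0.    -1.   ] F [-0.4  -0.1  -0.19] w 0.09420756720184255
[ 0.99705275 -0.07671903] [-0.2419315   0.00284764] [0.56903103 0.20800383] [ 0.63582591 -0.13613487]
```

send_rows --rows '[[[5,30,0,0],[5,30,0,0],[5,30,0,0],[4,30,0,0],[0,30,0,0],[0,30,0,0],[0,28,0,-0.07],[0,0,0,0],[0,0,0,0],[0,0,0,0]]]' --grip 0

```text
time_s: 1.15
ee_pos: [0.569, 0.2072, 0.2053]
eef_rot: [-0.853, 1.57, -2.493]
force: [-0.2, 0.3, 0.6]
grip_width: 0.0469
```

Run:
```python
from h import *
tool()
```

```text
t 1.15 s [-3.372e+02  1.000e-01] ee [569.  207.2 205.3] jaw in world [ 0.998 -0.07  -0.   ] x [-0. -0. -1.] F [-0.2   0.26  0.64] w 0.046879073000297596
```

send_rows --rows '[[[0,0,-40,-0.007],[0,0,-40,0],[0,0,-40,0],[0,0,-40,0],[0,0,-25,0],[0,0,-12,0],[0,0,0,0],[0,0,0,0]]]'

```text
time_s: 1.95
ee_pos: [0.5698, 0.2078, 0.0098]
eef_rot: [1.942, 1.569, 0.294]
force: [1.1, 0.2, 0.2]
grip_width: 0.0471
```

Run:
```python
from h import *
tool(); snap('wrist','w1'); snap('scene','s1')
a=cv2.imread('pics/w1.png'); b=cv2.imread('pics/s1.png')[120:300,150:420]
cv2.imwrite('pics/c1.png',np.vstack([cv2.resize(a,(400,300)),cv2.resize(b,(400,267))]))
```

```text
t 1.95 s [-337.9    0.8] ee [569.8 207.8   9.8] jaw in world [ 0.997 -0.077  0.002] x [ 0.002  0.001 -1.   ] F [1.12 0.24 0.19] w 0.04709943283714015
```

View pics/c1.png

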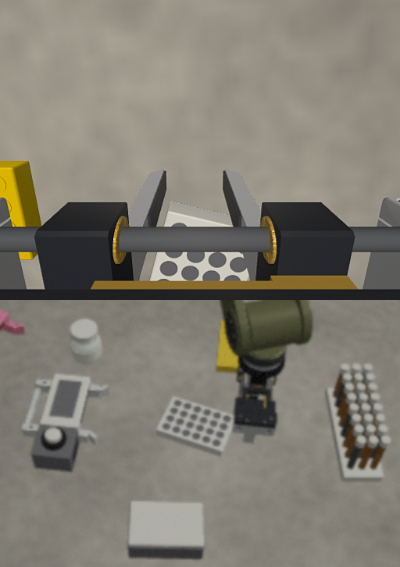

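The fingers are down just behind the plate's outer end (around (200,210) in the wrist view) and clear of the rack. I push the first stretch gently.

send_rows --rows '[[[0,0,-3,0],[-0.5,-6,0,0],[-0.5,-6,0,0],[-0.5,-6,0,0],[-0.5,-6,0,0],[-0.5,-6,0,0],[-0.5,-6,0,0],[-0.5,-6,0,0],[-0.5,-6,0,0],[-0.5,-6,0,0],[0,0,0,0]]]'

```text
time_s: 3.15
ee_pos: [0.5644, 0.1532, 0.0054]
eef_rot: [-0.737, 1.571, -2.385]
force: [0.2, 0.8, 0.4]
grip_width: 0.0466
```

```bash
cat >> h.py <<'E'
def plate(tag):
    out=[]
    for n in('scene','side'):
        im,d=snap(n,tag+n); P=cloud(n,d)
        s=np.stack([(P[...,:2]-O)@XS,(P[...,:2]-O)@YS],-1)
        hs=im.max(-1).astype(int)-im.min(-1)
        m=(d>0)&(P[...,2]>.0155)&(P[...,2]<.025)&(s[...,0]>-.33)&(s[...,0]<-.068)&(abs(s[...,1])<.07)&(hs<30)
        m=cv2.morphologyEx(m.astype(np.uint8),cv2.MORPH_OPEN,np.ones((2,2)))>0
        q=(s[m]*1000).astype(np.float32); r=cv2.minAreaRect(q); print(n,len(q),np.round(r[0],1),np.round(r[1],1),round(r[2],1),'x',np.percentile(q[:,0],[1,99]).round(),'y',np.percentile(q[:,1],[1,99]).round())
    a=cv2.imread(f'pics/{tag}scene.png')[120:300,150:420]; b=cv2.imread(f'pics/{tag}side.png')[130:300,180:380]
    cv2.imwrite(f'pics/{tag}.png',np.vstack([cv2.resize(a,(540,360)),cv2.resize(b,(282,240)) if 0 else cv2.resize(b,(540,240))]))
E
python3 - <<'E'
from h import *
tool(); plate('p2')
E
```

```text
t 3.15 s [-283.    -0.4] ee [564.4 153.2   5.4] jaw in world [ 0.997 -0.078 -0.   ] x [-0. -0. -1.] F [0.24 0.75 0.38] w 0.04660792451287402
scene 1005 [-208.5  332.5] [764.4 149. ] 88.1 x [-277. -150.] y [-43.  79.]
side 334 [-659.9 -381.7] [1260.6  133.2] 40.0 x [-296. -156.] y [-51.  44.]
```

View pics/p2.png

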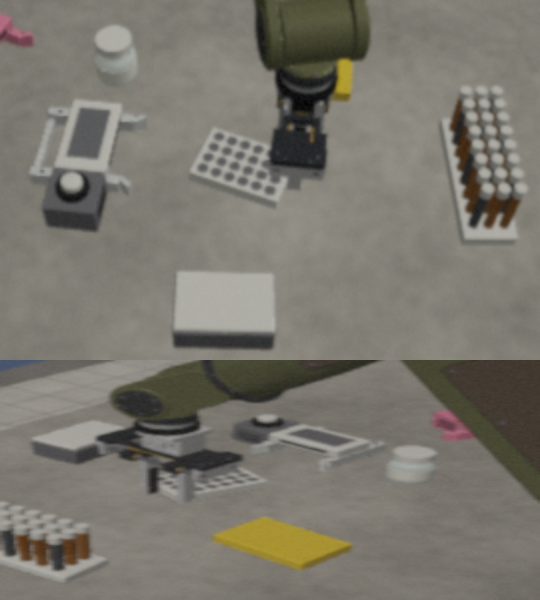

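```bash
cat >> h.py <<'E'
def lead(tag,n='scene'):
    im=cv2.imread(f'pics/{tag}{n}.png'); d=np.load(f'pics/{tag}{n}.npy'); P=cloud(n,d)
    s=np.stack([(P[...,:2]-O)@XS,(P[...,:2]-O)@YS],-1)
    m=(d>0)&(P[...,2]>.0145)&(P[...,2]<.025)&(s[...,0]>-.33)&(s[...,0]<-.068)&(abs(s[...,1])<.07)
    q=s[m]*1000
    L=[]
    for y in range(-60,60,5):
        k=q[(q[:,1]>=y)&(q[:,1]<y+5)]
        if len(k)>8: L.append((y+2.5,np.sort(k[:,0])[-2]))
    L=np.array(L); print(n,L.round().tolist())
    L2=[]
    for x in range(-280,-70,10):
        k=q[(q[:,0]>=x)&(q[:,0]<x+10)]
        if len(k)>8: L2.append((x+5,*np.percentile(k[:,1],[2,98]).round()))
    print(np.array(L2).round().astype(int).tolist())
E
python3 - <<'E'
from h import *
lead('p2'); lead('p2','side')
E
```

```text
scene [[-48.0, -164.0], [-42.0, -164.0], [-38.0, -160.0], [-32.0, -158.0], [-28.0, -156.0], [-22.0, -159.0], [-18.0, -154.0], [-12.0, -157.0], [-8.0, -152.0], [-2.0, -150.0], [2.0, -151.0], [8.0, -147.0], [12.0, -150.0], [18.0, -145.0], [22.0, -143.0], [28.0, -142.0], [32.0, -150.0], [38.0, -175.0], [42.0, -189.0], [48.0, -206.0], [52.0, -233.0], [58.0, -244.0]]
[[-275, 22, 35], [-265, 19, 59], [-255, 16, 59], [-245, -28, 56], [-235, -32, 51], [-225, -35, 49], [-215, -37, 49], [-205, -41, 45], [-195, -42, 40], [-185, -45, 40], [-175, -47, 37], [-165, -51, 33], [-155, -37, 30], [-145, -6, 30]]
side [[-48.0, -169.0], [-42.0, -168.0], [-38.0, -166.0], [-32.0, -168.0], [-28.0, -165.0], [-22.0, -166.0], [-18.0, -164.0], [-12.0, -162.0], [-8.0, -159.0], [-2.0, -159.0], [2.0, -163.0], [18.0, -260.0], [22.0, -257.0], [28.0, -259.0], [32.0, -245.0]]
[[-275, -31, 27], [-265, -28, 36], [-255, -31, 46], [-245, -31, 54], [-235, -36, 52], [-225, -36, 2], [-215, -41, 1], [-205, -38, 2], [-195, -43, 2], [-185, -47, 6], [-175, -52, 1], [-165, -50, 4], [-155, -20, 7]]
```

The leading edge hasn't rotated at all. The rear corner (y_s ≈ -20) sits in the gap between the fingers, wedged. I back off and shift by +10 mm so the left finger's face takes that corner and turns the plate.

send_rows --rows '[[[1,13,0,0],[1,13,0,0],[0,0,0,0],[10,-1,1,0],[0,0,0,0],[-0.5,-6,0,0],[-0.5,-6,0,0],[-0.5,-6,0,0],[-0.5,-6,0,0],[-0.5,-6,0,0],[-0.5,-6,0,0],[0,0,0,0]]]'

```text
time_s: 4.45
ee_pos: [0.5735, 0.1422, 0.0065]
eef_rot: [-0.231, 1.571, -1.879]
force: [-0.0, 0.4, 0.2]
grip_width: 0.0471
```

Run:
```python
from h import *
tool(); plate('p3'); lead('p3')
```

```text
t 4.45 s [-272.7    9.5] ee [573.5 142.2   6.5] jaw in world [ 0.997 -0.078 -0.   ] x [-0. -0. -1.] F [-0.02  0.43  0.24] w 0.04714062546234589
scene 1042 [-264.   326.2] [149.6 767.2] 12.0 x [-268. -131.] y [-35.  88.]
side 361 [-650.6 -363.3] [1297.2  159.2] 39.6 x [-285. -132.] y [-40.  52.]
scene [[-38.0, -140.0], [-32.0, -143.0], [-28.0, -136.0], [-22.0, -134.0], [-18.0, -134.0], [-12.0, -135.0], [-8.0, -130.0], [-2.0, -134.0], [2.0, -130.0], [8.0, -130.0], [12.0, -128.0], [18.0, -131.0], [22.0, -127.0], [28.0, -128.0], [32.0, -126.0], [38.0, -124.0], [42.0, -133.0], [48.0, -163.0], [52.0, -188.0], [58.0, -215.0]]
[[-245, 30, 61], [-235, -25, 60], [-225, -25, 58], [-215, -26, 55], [-205, -28, 52], [-195, -34, 52], [-185, -32, 50], [-175, -35, 48], [-165, -35, 46], [-155, -40, 43], [-145, -41, 43], [-135, -39, 41], [-125, 3, 41]]
```

View pics/p3.png

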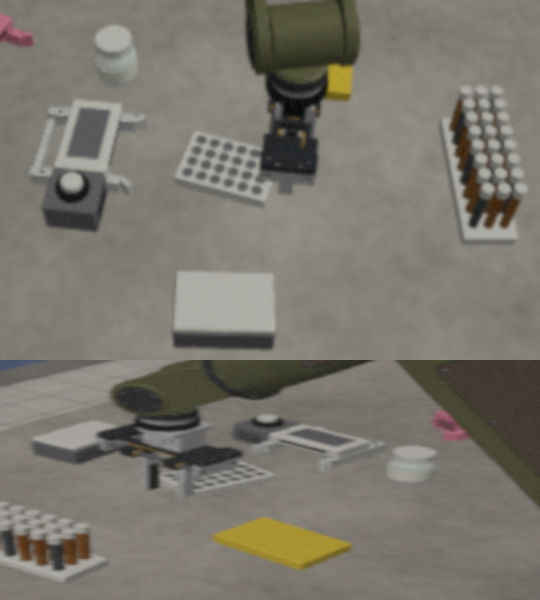

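send_rows --rows '[[[-0.5,-6,0,0],[-0.5,-6,0,0],[-0.5,-6,0,0],[-0.5,-6,0,0],[-0.5,-6,0,0],[0,0,0,0]]]'

```text
time_s: 5.15
ee_pos: [0.571, 0.1121, 0.0064]
eef_rot: [-0.325, 1.571, -1.973]
force: [-0.4, 0.3, 0.1]
grip_width: 0.047
```

```bash
cat >> h.py <<'E'
from scipy.optimize import least_squares
def fit(tag,x0=(-170,8,-5)):
    n='scene'; d=np.load(f'pics/{tag}{n}.npy'); P=cloud(n,d)
    s=np.stack([(P[...,:2]-O)@XS,(P[...,:2]-O)@YS],-1)*1000
    # edges: leading edge and two long sides, from top-surface points
    m=(d>0)&(P[...,2]>.0165)&(P[...,2]<.024)&(s[...,0]>-300)&(s[...,0]<-68)&(abs(s[...,1])<75)
    q=s[m]
    # maximise IoU-like: count points inside rectangle minus penalty for rect area: compare with points inside slightly smaller/larger
    def cost(p):
        a=np.radians(p[2]); r=(q-p[:2])@np.array([[np.cos(a),-np.sin(a)],[np.sin(a),np.cos(a)]])
        dx=np.maximum(r[:,0]-63.5,0); dy=np.maximum(abs(r[:,1])-42.5,0)
        return np.hypot(dx,dy)
    # support: tight rectangle around leading edge -> points outside penalised; pull rect back via small weight
    best=None
    from scipy.optimize import minimize
    f=lambda p: np.minimum(cost(p),6).sum()+ 0.004*len(q)*p[0]
    best=min((minimize(f,(x,y,a),method='Nelder-Mead',options=dict(initial_simplex=[(x,y,a),(x+8,y,a),(x,y+5,a),(x,y,a+5)])) for x in(x0[0]-10,x0[0]+10) for y in(x0[1]-5,x0[1]+5) for a in (x0[2]-4,x0[2]+4)),key=lambda r:r.fun)
    print('fit s x,y,deg',best.x.round(1),best.fun/len(q))
E
python3 - <<'E'
from h import *
fit('p3',(-194,10,-10))
tool(); plate('p4'); lead('p4'); fit('p4',(-175,8,-6))
E
```

```text
fit s x,y,deg [-191.8    9.2  -10.5] -0.7610713326898016
t 5.15 s [-242.5    9.3] ee [571.  112.1   6.4] jaw in world [ 0.997 -0.078 -0.   ] x [-0. -0. -1.] F [-0.38  0.3   0.12] w 0.04703645364898837
scene 1016 [-186.5  346.8] [143.6 745.4] 1.9 x [-229. -107.] y [-22.  87.]
side 312 [-637.4 -365.9] [1313.8  144.4] 39.3 x [-257. -108.] y [-27.  52.]
scene [[-22.0, -108.0], [-18.0, -107.0], [-12.0, -107.0], [-8.0, -111.0], [-2.0, -106.0], [2.0, -104.0], [8.0, -105.0], [12.0, -109.0], [18.0, -104.0], [22.0, -105.0], [28.0, -104.0], [32.0, -106.0], [38.0, -104.0], [42.0, -106.0], [48.0, -104.0], [52.0, -105.0], [58.0, -105.0]]
[[-225, 31, 63], [-215, 29, 62], [-205, 22, 61], [-195, -20, 61], [-185, -23, 60], [-175, -21, 60], [-165, -24, 59], [-155, -24, 59], [-145, -25, 58], [-135, -24, 58], [-125, -23, 58], [-115, -23, 57], [-105, -26, 56]]
fit s x,y,deg [-166.6   18.2   -2.9] -0.6577958964544087
```

The plate is squared to about -2.5°, but it sits about +17.5 mm off to the side. I turn the gripper 90° and square-push it sideways on its +y_s long side with both fingers.

send_rows --rows '[[[1,12,0,0],[0,0,30,0],[0,0,30,0],[8,-11,0,-0.15],[8,-11,0,-0.15],[8,-11,0,-0.15],[8,-11,0,-0.15],[8,-11,0,-0.15],[8,-11,0,-0.15],[8,-11,0,-0.15],[8,-11,0,-0.15],[8,-6,0,-0.15]]]'

```text
time_s: 6.45
ee_pos: [0.6444, 0.0313, 0.0664]
eef_rot: [-0.159, 1.571, 3.12]
force: [-0.4, 0.1, -0.4]
grip_width: 0.0471
```

send_rows --rows '[[[0,0,0,-0.15],[0,0,0,-0.071],[0,0,0,0],[0,0,0,0]]]'

```text
time_s: 6.85
ee_pos: [0.644, 0.0317, 0.0664]
eef_rot: [-0.157, 1.571, 2.91]
force: [0.0, -1.4, 0.3]
grip_width: 0.0467
```

Run:
```python
from h import *
tool(); print(s2w(-.167,.085)*1000); plate('p5'); lead('p5'); fit('p5',(-168,17,-3))
```

```text
t 6.85 s [-168.    88.3] ee [644.   31.7  66.4] jaw in world [-0.074 -0.997 -0.   ] x [-0.  0. -1.] F [ 0.04 -1.42  0.33] w 0.046664587932553556
[640.66156164  30.98669223]
scene 702 [-185.6  349.1] [129.5 743.9] 3.1 x [-231. -107.] y [-20. 113.]
side 547 [-629.3 -361.8] [1331.5  140.5] 39.3 x [-235. -109.] y [-26.  54.]
scene [[-22.0, -125.0], [-18.0, -126.0], [-12.0, -127.0], [-2.0, -137.0], [2.0, -132.0], [8.0, -130.0], [12.0, -106.0], [18.0, -104.0], [22.0, -107.0], [28.0, -103.0], [32.0, -104.0], [38.0, -105.0], [42.0, -103.0], [48.0, -106.0], [52.0, -102.0], [58.0, -105.0]]
[[-225, -2, 62], [-215, -20, 62], [-205, -23, 60], [-195, 13, 60], [-185, 35, 62], [-175, -20, 61], [-165, -23, 59], [-155, -22, 59], [-145, -22, 58], [-135, -24, 57], [-125, -23, 59], [-115, 18, 58], [-105, 14, 57]]
fit s x,y,deg [-166.5   18.5   -2.1] -0.6566110986097307
```

View pics/p5.png

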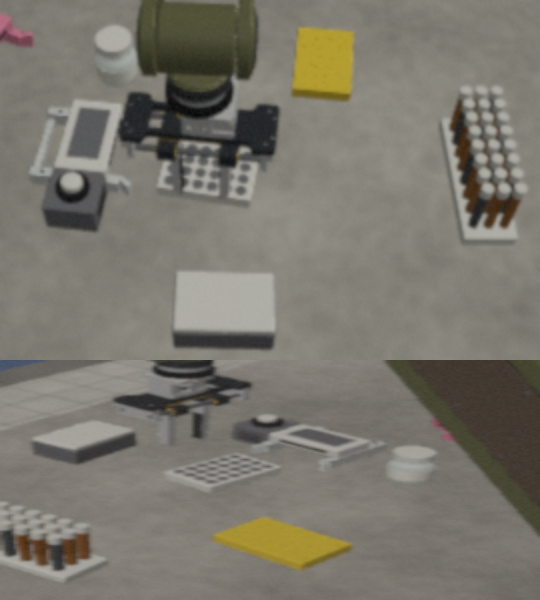

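send_rows --rows '[[[0,0,-30,0],[0,0,-22,0],[0,0,-8,0],[0,0,0,0],[-8,0.6,0,0],[-6,0.5,0,0],[-6,0.5,0,0],[-6,0.5,0,0],[-6,0.5,0,0],[-4,0.3,0,0],[-1.5,0,0,0],[0,0,0,0]]]'

```text
time_s: 8.15
ee_pos: [0.6063, 0.0339, 0.0065]
eef_rot: [-0.025, 1.571, 3.04]
force: [-0.5, 0.1, 0.2]
grip_width: 0.0467
```

Run:
```python
from h import *
tool(); plate('p6'); lead('p6'); lead('p6','side'); fit('p6',(-168,2,-3))
```

```text
t 8.15 s [-167.3   50.5] ee [606.3  33.9   6.5] jaw in world [-0.077 -0.997 -0.   ] x [-0.  0. -1.] F [-0.55  0.05  0.2 ] w 0.046720314814378085
scene 404 [-186.5  354. ] [125.5 734.4] 3.4 x [-229. -106.] y [-11.  81.]
side 563 [-627.5 -370.4] [1321.5  142.8] 38.5 x [-231. -106.] y [-44.  43.]
scene [[-12.0, -138.0], [-8.0, -133.0], [8.0, -141.0], [12.0, -139.0], [18.0, -104.0], [22.0, -103.0], [28.0, -103.0], [32.0, -106.0], [38.0, -104.0], [42.0, -105.0], [58.0, -132.0]]
[[-225, 0, 40], [-215, -15, 39], [-205, -13, 56], [-195, 25, 61], [-185, 1, 41], [-175, -13, 40], [-165, -14, 41], [-155, -12, 41], [-145, -15, 57], [-135, -12, 60], [-125, 19, 40], [-115, 20, 39], [-105, 14, 41]]
side [[-42.0, -111.0], [-38.0, -109.0], [-32.0, -108.0], [-28.0, -115.0], [-22.0, -108.0], [-18.0, -112.0], [-12.0, -110.0], [-8.0, -121.0], [-2.0, -110.0], [2.0, -122.0], [8.0, -107.0], [12.0, -115.0], [18.0, -110.0], [22.0, -114.0], [28.0, -116.0], [32.0, -106.0], [38.0, -107.0], [42.0, -113.0], [58.0, -70.0]]
[[-235, -23, 39], [-225, -40, 40], [-215, -41, 41], [-205, -43, 59], [-195, -43, 43], [-185, -44, 39], [-175, -42, 42], [-165, -42, 37], [-155, -44, 41], [-145, -43, 55], [-135, -41, 46], [-125, -43, 39], [-115, -42, 39], [-105, -41, 41]]
fit s x,y,deg [-165.8   20.9   -6. ] -0.6611549861659611
```

View pics/p6.png

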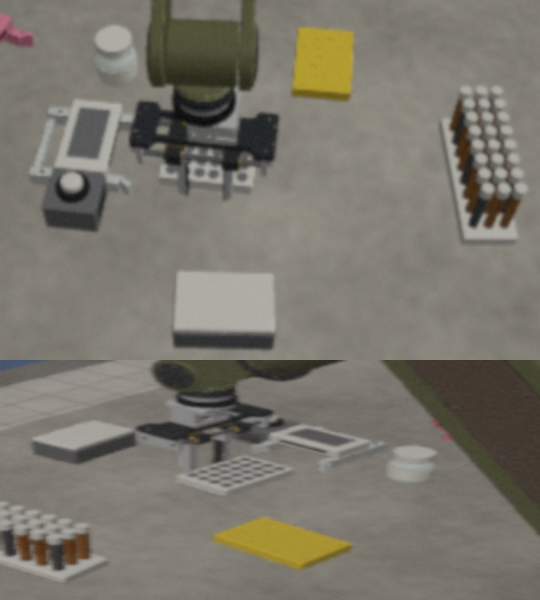

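The side camera shows the plate square and centred: y_s from -43 to 41, front at about -105. Back behind it for the straight push.

send_rows --rows '[[[12,-1,0,0],[0,0,30,0],[0,0,30,0],[-6,11,0,0.15],[-6,11,0,0.15],[-6,11,0,0.15],[-6,11,0,0.15],[-6,11,0,0.15],[-6,11,0,0.15],[-6,11,0,0.15],[-6,11,0,0.15],[-6,11,0,0.15]]]'

```text
time_s: 9.45
ee_pos: [0.5643, 0.1323, 0.0663]
eef_rot: [-1.09, 1.57, -2.952]
force: [0.1, -0.0, 0.0]
grip_width: 0.0473
```

send_rows --rows '[[[-2,0,0,0.15],[0,0,0,0.071],[0,0,0,0],[0,0,0,0]]]'

```text
time_s: 9.85
ee_pos: [0.5625, 0.1319, 0.0663]
eef_rot: [-1.462, 1.571, -3.112]
force: [0.4, -0.2, 0.5]
grip_width: 0.0467
```

Run:
```python
from h import *
tool(); plate('p7'); lead('p7'); fit('p7',(-168,0,0)); lead('p7','side')
```

```text
t 9.85 s [-261.6   -0.6] ee [562.5 131.9  66.3] jaw in world [ 0.997 -0.079 -0.   ] x [-0. -0. -1.] F [ 0.44 -0.23  0.48] w 0.04672248302519084
scene 1140 [-185.6  338.1] [128.9 765.8] 3.1 x [-229. -105.] y [-41.  41.]
side 511 [-180.8   -4.4] [191.   82.1] 1.2 x [-233. -108.] y [-44.  34.]
scene [[-42.0, -102.0], [-38.0, -103.0], [-32.0, -104.0], [-28.0, -102.0], [-22.0, -105.0], [-18.0, -101.0], [-12.0, -105.0], [-8.0, -105.0], [-2.0, -103.0], [2.0, -102.0], [8.0, -105.0], [12.0, -106.0], [18.0, -102.0], [22.0, -102.0], [28.0, -106.0], [32.0, -104.0], [38.0, -102.0], [42.0, -130.0]]
[[-225, -33, 40], [-215, -43, 40], [-205, -43, 39], [-195, -40, 40], [-185, -44, 40], [-175, -41, 39], [-165, -40, 39], [-155, -44, 40], [-145, -41, 41], [-135, -42, 39], [-125, -44, 39], [-115, -43, 39], [-105, -43, 39]]
fit s x,y,deg [-164.8   -2.    -0.6] -0.6503089201156403
side [[-42.0, -107.0], [-38.0, -110.0], [-32.0, -121.0], [-28.0, -108.0], [-22.0, -115.0], [-18.0, -113.0], [-12.0, -110.0], [-8.0, -114.0], [-2.0, -113.0], [2.0, -111.0], [8.0, -113.0], [12.0, -110.0], [18.0, -112.0], [22.0, -111.0], [28.0, -109.0], [32.0, -110.0], [38.0, -109.0], [42.0, -117.0]]
[[-235, -42, 34], [-225, -39, 42], [-215, -42, 42], [-205, -42, 20], [-195, -44, 21], [-185, -42, 29], [-175, -42, 37], [-165, -42, 40], [-155, -41, 37], [-145, -42, 39], [-135, -42, 40], [-125, -42, 38], [-115, -41, 39], [-105, -42, 43]]
```

View pics/p7.png

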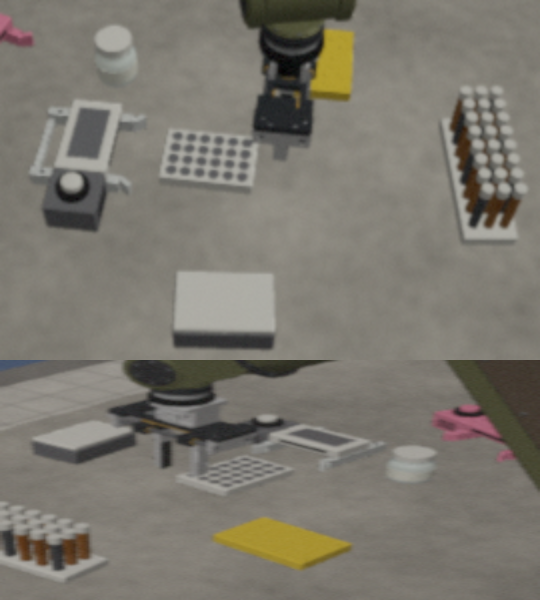

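Run:
```python
from h import *
for n in('scene','side'):
    d=np.load(f'pics/p7{n}.npy'); P=cloud(n,d); s=np.stack([(P[...,:2]-O)@XS,(P[...,:2]-O)@YS],-1)*1000
    m=(d>0)&(P[...,2]>.018)&(P[...,2]<.027)&(abs(s[...,1])<75)
    for a,b in((-66,-60),(-60,-54),(-54,-48),(-48,-42),(-42,-37),(37,45),(45,55)):
        k=m&(s[...,0]>a)&(s[...,0]<b); y=s[k][:,1]; 
        print(n,a,'neg',np.percentile(y[y<0],[2,98]).round(1) if (y<0).sum()>3 else 0,'pos',np.percentile(y[y>0],[2,98]).round(1) if (y>0).sum()>3 else 0)
```

```text
scene -66 neg [-62.7 -54.2] pos [53.1 63.4]
scene -60 neg [-60.3 -50. ] pos [53. 60.]
scene -54 neg [-57.6 -46.1] pos [47.8 58.7]
scene -48 neg [-60.9 -44.7] pos [47.4 59.3]
scene -42 neg [-58.8 -46.3] pos [48.4 60.6]
scene 37 neg [-57.2 -44.1] pos [47.6 58.5]
scene 45 neg [-60.9 -45.8] pos [46.3 60.3]
side -66 neg [-56.3 -50.4] pos [49.5 65.7]
side -60 neg 0 pos 0
side -54 neg [-55.9 -42.1] pos [52.1 61.4]
side -48 neg [-54.  -46.2] pos 0
side -42 neg 0 pos [ 6.  71.9]
side 37 neg [-56.1 -49.2] pos 0
side 45 neg [-55.5 -49.1] pos 0
```

send_rows --rows '[[[0,0,-30,0],[0,0,-22,0],[0,0,-8,0],[0,0,0,0],[-0.8,-10,0,0],[-0.8,-10,0,0],[-0.8,-10,0,0],[-0.8,-10,0,0],[-0.8,-10,0,0],[0,0,0,0]]]'

```text
time_s: 10.95
ee_pos: [0.5584, 0.0805, 0.0066]
eef_rot: [-0.075, 1.571, -1.725]
force: [0.3, 0.4, -0.4]
grip_width: 0.0471
```

Run:
```python
from h import *
tool(); plate('p8'); 
a=cv2.imread('pics/p8scene.png')[150:250,150:300]; cv2.imwrite('pics/p8.png',cv2.resize(a,(750,500),interpolation=cv2.INTER_CUBIC))
```

```text
t 10.95 s [-210.    -0.8] ee [558.4  80.5   6.6] jaw in world [ 0.997 -0.078 -0.   ] x [-0. -0. -1.] F [ 0.34  0.4  -0.44] w 0.0471311480257873
scene 924 [-169.5  338.1] [146.3 770.5] 4.2 x [-219.  -76.] y [-41.  84.]
side 341 [-624.8 -375.6] [1317.4  148.2] 37.8 x [-223.  -79.] y [-45.  32.]
```

View pics/p8.png

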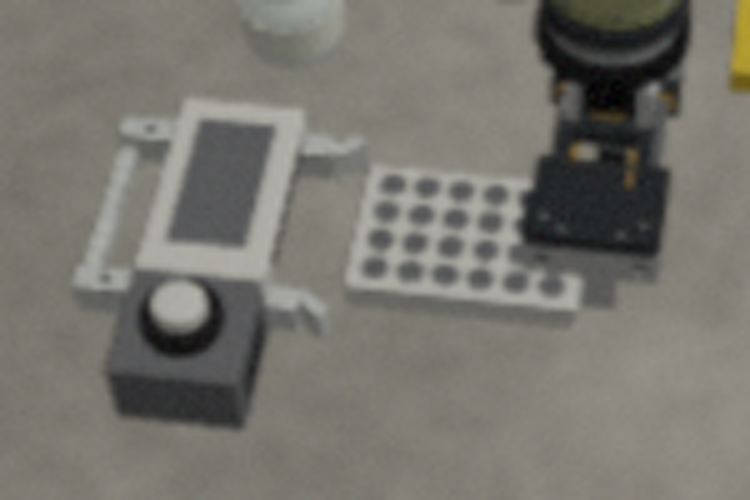

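send_rows --rows '[[[-0.5,-8,0,0],[-0.5,-8,0,0],[-0.5,-8,0,0],[-0.5,-8,0,0],[-0.5,-8,0,0],[0,0,0,0]]]'

```text
time_s: 11.65
ee_pos: [0.5559, 0.0408, 0.0064]
eef_rot: [-0.556, 1.571, -2.205]
force: [0.9, -0.0, -1.1]
grip_width: 0.0472
```

Run:
```python
from h import *
tool(); plate('p9'); 
a=cv2.imread('pics/p9scene.png')[150:250,150:300]; cv2.imwrite('pics/p9.png',cv2.resize(a,(750,500),interpolation=cv2.INTER_CUBIC))
```

```text
t 11.65 s [-170.3   -0.2] ee [555.9  40.8   6.4] jaw in world [ 0.997 -0.078 -0.   ] x [-0. -0. -1.] F [ 0.86 -0.04 -1.1 ] w 0.04718864973443853
scene 534 [-209.2  327.3] [101.4 782.4] 16.3 x [-172.  -72.] y [-40.  83.]
side 265 [-125.    -2.9] [ 84.9 121.1] 89.2 x [-184.  -68.] y [-45.  36.]
```

View pics/p9.png

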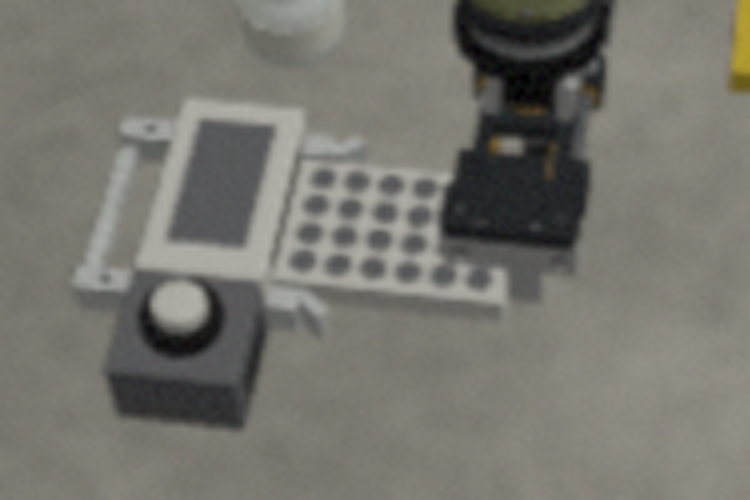

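The plate is in the channel and reaching the bridge with no snag and low forces. I keep pushing, with 98 mm left.

send_rows --rows '[[[-0.6,-8,0,0],[-0.6,-8,0,0],[-0.6,-8,0,0],[-0.6,-8,0,0],[-0.6,-8,0,0],[0,0,0,0]]]'

```text
time_s: 12.35
ee_pos: [0.5529, 0.0008, 0.0064]
eef_rot: [-0.377, 1.571, -2.026]
force: [-0.3, 0.5, 0.0]
grip_width: 0.0473
```

send_rows --rows '[[[-0.6,-8,0,0],[-0.6,-8,0,0],[-0.6,-8,0,0],[-0.6,-8,0,0],[-0.6,-8,0,0],[0,0,0,0]]]'

```text
time_s: 12.95
ee_pos: [0.5499, -0.0392, 0.0064]
eef_rot: [-0.22, 1.571, -1.869]
force: [-0.5, 0.4, 0.1]
grip_width: 0.047
```

Run:
```python
from h import *
tool(); plate('p10'); 
a=cv2.imread('pics/p10scene.png')[150:250,150:300]; cv2.imwrite('pics/p10.png',cv2.resize(a,(750,500),interpolation=cv2.INTER_CUBIC))
```

```text
t 12.95 s [-90.1  -0.1] ee [549.9 -39.2   6.4] jaw in world [ 0.997 -0.078 -0.   ] x [-0. -0. -1.] F [-0.52  0.43  0.1 ] w 0.04698904440392803
scene 30 [-85.1  29.7] [29.2 16.6] 11.7 x [-99. -71.] y [19. 40.]
side 60 [-82.4  -5.9] [74.3 39.4] 84.2 x [-103.  -67.] y [-44.  31.]
```

View pics/p10.png

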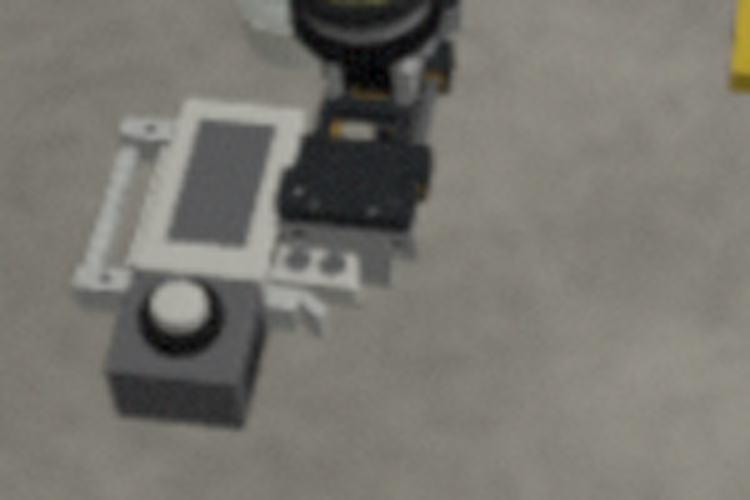

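18 mm left by the estimate. I creep up to the stop and watch the force.

send_rows --rows '[[[-0.3,-4,0,0],[-0.3,-4,0,0],[-0.3,-4,0,0],[-0.1,-2,0,0],[0,0,0,0]]]'

```text
time_s: 13.55
ee_pos: [0.549, -0.0525, 0.0064]
eef_rot: [0.565, 1.571, -1.084]
force: [-0.9, 0.0, 0.0]
grip_width: 0.0472
```

send_rows --rows '[[[-0.1,-1,0,0],[-0.1,-1,0,0],[0,0,0,0]]]'

```text
time_s: 13.85
ee_pos: [0.5488, -0.0541, 0.0064]
eef_rot: [0.664, 1.571, -0.983]
force: [-0.9, 0.9, -0.4]
grip_width: 0.0468
```

send_rows --rows '[[[-0.1,-1,0,0],[0,0,0,0]]]'

```text
time_s: 14.05
ee_pos: [0.5487, -0.0552, 0.0064]
eef_rot: [-0.769, 1.571, -2.417]
force: [0.1, 0.2, 0.1]
grip_width: 0.0473
```

send_rows --rows '[[[-0.1,-1,0,0],[0,0,0,0]]]'

```text
time_s: 14.25
ee_pos: [0.5486, -0.0559, 0.0065]
eef_rot: [-2.928, 1.57, 1.708]
force: [0.5, 2.8, 1.6]
grip_width: 0.0469
```

send_rows --rows '[[[0,-1,0,0],[0,0,0,0]]]'

```text
time_s: 14.45
ee_pos: [0.5485, -0.056, 0.0065]
eef_rot: [-2.854, 1.569, 1.781]
force: [-0.2, 10.2, 2.7]
grip_width: 0.0472
```

send_rows --rows '[[[0,-1,0,0],[0,0,0,0]]]'

```text
time_s: 14.65
ee_pos: [0.5484, -0.0561, 0.0065]
eef_rot: [-2.88, 1.568, 1.756]
force: [-1.1, 17.7, 2.5]
grip_width: 0.0472
```

Run:
```python
from h import *
tool()
```

```text
t 14.65 s [-73.1  -0.3] ee [548.4 -56.1   6.5] jaw in world [ 0.997 -0.077 -0.001] x [-0.001  0.003 -1.   ] F [-1.08 17.73  2.52] w 0.04720583199890273
```

The position froze while the force rose to 18 N, so it is against the stop (TCP x_s -73, expected about -71.5). I back off, rise and look.

send_rows --rows '[[[0,2,0,0],[0,2,0,0],[1,10,0,0],[1,15,0,0],[0,0,30,0],[0,0,40,0],[0,0,40,0],[0,30,30,0],[0,30,30,0],[0,30,0,0],[0,0,0,0],[0,0,0,0]]]' --grip 1

```text
time_s: 15.85
ee_pos: [0.5503, 0.0618, 0.1761]
eef_rot: [-1.145, 1.57, -2.792]
force: [0.4, -0.2, -0.3]
grip_width: 0.0004
```

Run:
```python
from h import *
tool(); snap('wrist','w11'); snap('side','sd11'); snap('scene','s11')
a=cv2.imread('pics/s11.png')[150:250,150:300]; cv2.imwrite('pics/c11.png',cv2.resize(a,(780,520),interpolation=cv2.INTER_CUBIC))
n='wrist'; d=np.load('pics/w11.npy'); P=cloud(n,d); s=np.stack([(P[...,:2]-O)@XS,(P[...,:2]-O)@YS],-1)*1000
for n in('wrist','scene'):
    f={'wrist':'w11','scene':'s11'}[n]
    d=np.load(f'pics/{f}.npy'); P=cloud(n,d); s=np.stack([(P[...,:2]-O)@XS,(P[...,:2]-O)@YS],-1)*1000
    for y in range(-40,41,10):
        k=(d>0)&(P[...,2]>.015)&(P[...,2]<.026)&(abs(s[...,1]-y)<5)&(s[...,0]<-20)&(s[...,0]>-90)
        if k.sum()>3: print(n,y,k.sum(),np.sort(s[k][:,0])[:2].round(1))
```

```text
t 15.85 s [-190.8   -7.5] ee [550.3  61.8 176.1] jaw in world [ 0.997 -0.075 -0.001] x [-0.001 -0.    -1.   ] F [ 0.4  -0.2  -0.32] w 0.0003955750951763854
scene -40 25 [-60.  -59.8]
scene -30 38 [-62.8 -62.4]
scene -20 29 [-63.4 -61.5]
scene -10 31 [-62.1 -60.9]
scene 0 34 [-62.3 -61.9]
scene 10 32 [-61.4 -61.4]
scene 20 32 [-63.4 -63.3]
scene 30 32 [-62.9 -62.8]
scene 40 23 [-60.9 -58.3]
```

View pics/c11.png

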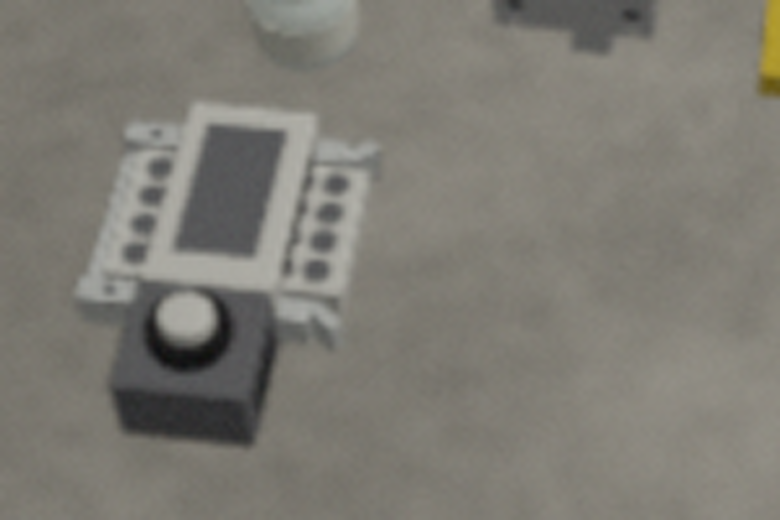

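View pics/w11.png

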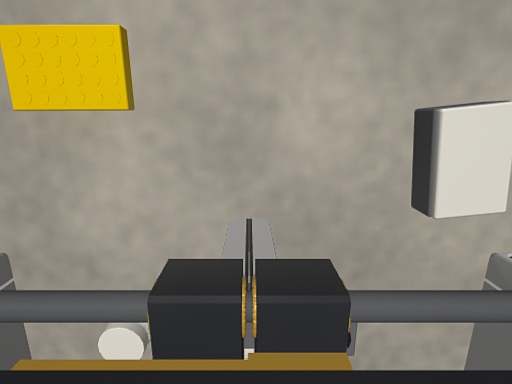

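The plate is home: its rear edge is at x_s ≈ -63 and a row of wells shows on each side of the bridge. Next I locate the button top.

Run:
```python
from h import *
for n,f in(('scene','s11'),('side','sd11')):
    im=cv2.imread(f'pics/{f}.png'); d=np.load(f'pics/{f}.npy'); P=cloud(n,d)
    r=np.hypot(P[...,0]-.6358,P[...,1]+.1361)
    k=(d>0)&(r<.03)&(P[...,2]>.055)&(P[...,2]<.09); z=P[k][:,2]
    w=k&(im.min(-1)>120)
    print(n,k.sum(),np.percentile(z,[50,90,98]).round(4),'white',w.sum(),P[w].mean(0).round(4),np.percentile(P[w][:,2],[10,50,90]).round(4),cv2.minEnclosingCircle((P[w][:,:2]*1000).astype(np.float32)))
```

```text
scene 180 [0.0601 0.0684 0.0701] white 77 [ 0.636  -0.1346  0.0665] [0.0644 0.0668 0.0694] ((632.0297241210938, -135.0254364013672), 16.316808700561523)
side 64 [0.0614 0.0677 0.0701] white 27 [ 0.6383 -0.1307  0.0664] [0.0639 0.0669 0.0691] ((639.1839599609375, -130.6165313720703), 14.359658241271973)
```

send_rows --rows '[[[11,-25,0,0],[11,-25,0,0],[11,-25,0,0],[11,-25,0,0],[11,-25,0,0],[11,-25,0,0],[11,-25,0,0],[8.5,-22,0,0],[0,0,0,0],[0,0,-40,0],[0,0,-40,0],[0,0,-10,0]]]'

```text
time_s: 17.2
ee_pos: [0.6337, -0.1354, 0.0819]
eef_rot: [-1.768, 1.564, 2.867]
force: [-0.1, -0.1, 0.4]
grip_width: 0.0005
```

send_rows --rows '[[[0,0,-6,0],[0,0,-5,0],[0,0,0,0],[0,0,0,0]]]'

```text
time_s: 17.6
ee_pos: [0.6366, -0.1362, 0.0768]
eef_rot: [1.383, 1.569, -0.264]
force: [0.2, -0.3, 0.9]
grip_width: 0.0005
```

Run:
```python
from h import *
tool(); snap('scene','s12');snap('side','sd12')
a=cv2.imread('pics/s12.png')[150:250,150:300];b=cv2.imread('pics/sd12.png')[140:240,220:370]
cv2.imwrite('pics/c12.png',np.vstack([cv2.resize(a,(450,300),interpolation=cv2.INTER_CUBIC),cv2.resize(b,(450,300),interpolation=cv2.INTER_CUBIC)]))
```

```text
t 17.6 s [ 0.  93.8] ee [ 636.6 -136.2   76.8] jaw in world [ 0.997 -0.077  0.002] x [ 0.002 -0.    -1.   ] F [ 0.19 -0.25  0.94] w 0.00048096063662107194
```

View pics/c12.png

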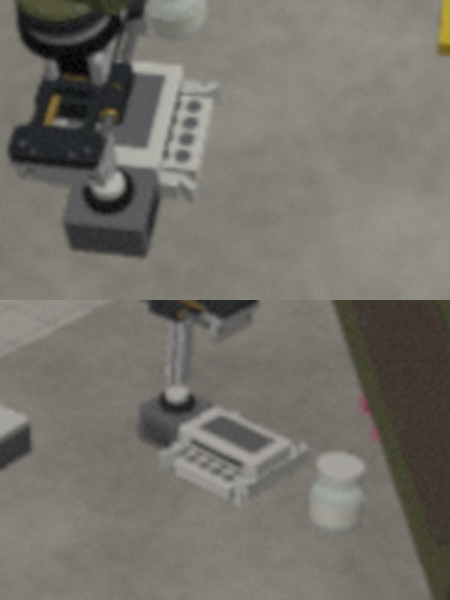

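The closed fingertips are centred over the button in both views. I press in small steps.

send_rows --rows '[[[0,0,-4,0],[0,0,-3,0],[0,0,0,0]]]'

```text
time_s: 18.0
ee_pos: [0.636, -0.1361, 0.068]
eef_rot: [-1.73, 1.57, 2.906]
force: [-0.4, 0.1, 0.7]
grip_width: 0.0003
```

send_rows --rows '[[[0,0,-2,0],[0,0,-1,0],[0,0,0,0]]]'

```text
time_s: 18.3
ee_pos: [0.6361, -0.1361, 0.0655]
eef_rot: [1.374, 1.571, -0.274]
force: [-0.3, 0.2, 3.2]
grip_width: 0.0004
```

send_rows --rows '[[[0,0,-2,0],[0,0,0,0]]]'

```text
time_s: 18.5
ee_pos: [0.6362, -0.1361, 0.0635]
eef_rot: [1.344, 1.57, -0.304]
force: [-0.1, 0.1, 3.8]
grip_width: 0.0004
```

send_rows --rows '[[[0,0,-1,0],[0,0,0,0]]]'

```text
time_s: 18.7
ee_pos: [0.6362, -0.1361, 0.0625]
eef_rot: [1.441, 1.571, -0.207]
force: [-0.5, 0.3, 4.3]
grip_width: 0.0005
```

send_rows --rows '[[[0,0,-1,0],[0,0,0,0]]]'

```text
time_s: 18.9
ee_pos: [0.6362, -0.1361, 0.0622]
eef_rot: [1.311, 1.57, -0.337]
force: [-3.5, 1.1, 10.3]
grip_width: 0.0004
```

send_rows --rows '[[[0,0,-1,0],[0,0,0,0]]]'

```text
time_s: 19.1
ee_pos: [0.6363, -0.1362, 0.0621]
eef_rot: [1.318, 1.57, -0.33]
force: [-7.5, 0.9, 17.9]
grip_width: 0.0005
```

send_rows --rows '[[[0,0,-1,0],[0,0,0,0]]]'

```text
time_s: 19.3
ee_pos: [0.6364, -0.1362, 0.0619]
eef_rot: [1.306, 1.569, -0.341]
force: [-10.7, 1.7, 24.2]
grip_width: 0.0004
```

There is a hard stop at z = 62.1 mm, after about 6 mm of travel from first contact near 68 mm. The spring force was about 4–5 N just before it. I release and retreat.

send_rows --rows '[[[0,0,4,0],[0,0,4,0],[0,0,10,0],[0,0,30,0],[0,0,40,0],[0,0,40,0],[0,30,20,0],[0,40,0,0],[0,40,0,0],[0,40,0,0],[0,40,0,0],[0,0,0,0]]]'

```text
time_s: 20.5
ee_pos: [0.6356, 0.0582, 0.2075]
eef_rot: [-2.431, 1.57, 2.209]
force: [0.2, -0.3, 0.2]
grip_width: 0.0006
```

Run:
```python
from h import *
tool(); snap('scene','s13');snap('side','sd13')
n='scene'
for t,f in(('before','scene0'),('after','s13')):
    im=cv2.imread(f'pics/{f}.png'); d=np.load(f'pics/{f}.npy'); P=cloud(n,d); s=np.stack([(P[...,:2]-O)@XS,(P[...,:2]-O)@YS],-1)*1000
    r=np.hypot(s[...,0],s[...,1]-93); w=(d>0)&(r<30)&(im.min(-1)>120); print(t,'button z',np.percentile(P[w][:,2],[50,90]).round(4))
    for nm,(x0,x1,y0,y1,z0,z1) in dict(tip=(.7,.86,-.02,.16,.042,.06),jar=(.33,.43,-.18,-.06,.06,.085),rack=(.4,.8,.28,.5,.05,.12)).items():
        k=(d>0)&(P[...,0]>x0)&(P[...,0]<x1)&(P[...,1]>y0)&(P[...,1]<y1)&(P[...,2]>z0)&(P[...,2]<z1)
        if k.sum()>30: q=cv2.minAreaRect((P[k][:,:2]*1000).astype(np.float32)); print(' ',nm,np.round(q[0],1),round(q[2],1))
k=(d>0)&(P[...,2]>.015)&(P[...,2]<.026)&(abs(s[...,1])<35)&(s[...,0]<-20)&(s[...,0]>-90); print('rear',np.percentile(s[k][:,0],[1,3]))
k=(d>0)&(P[...,2]>.017)&(P[...,2]<.026)&(abs(s[...,1])<35)&(s[...,0]>36)&(s[...,0]<90); print('front',np.percentile(s[k][:,0],[97,99]),np.median(P[k][:,2]))
cv2.imwrite('pics/c13.png',cv2.resize(im[110:310,130:430],(780,520),interpolation=cv2.INTER_CUBIC))
```

```text
t 20.5 s [-193.7   77.9] ee [635.6  58.2 207.5] jaw in world [ 0.997 -0.073 -0.001] x [-0.     0.001 -1.   ] F [ 0.16 -0.3   0.15] w 0.0005601222008337278
before button z [0.067  0.0697]
  tip [786.4  66. ] 2.2
  jar [ 392.6 -111. ] 64.0
  rack [564.  394.5] 3.2
after button z [0.067  0.0694]
  tip [786.7  66.1] 2.4
  jar [ 392.6 -111.9] 50.5
  rack [565.2 394.8] 3.0
rear [-62.8856824  -62.04914409]
front [62.62026575 63.05053096] 0.019968759057029772
```

View pics/c13.png

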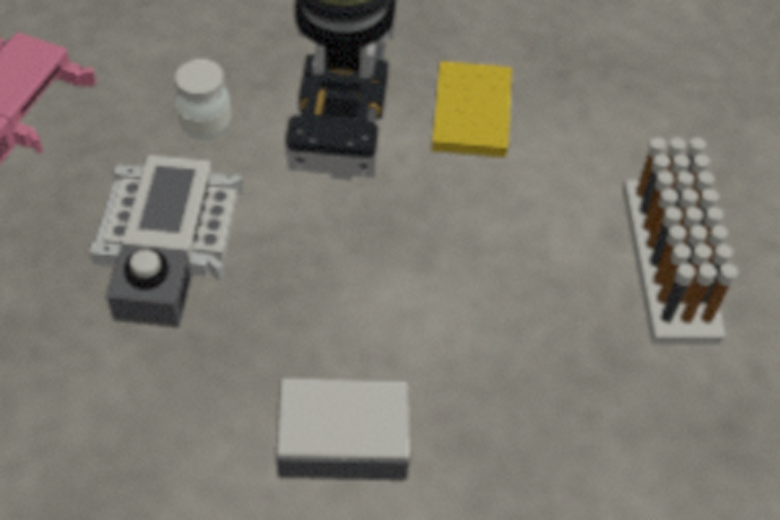

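The final view shows the plate home with a row of wells on either side of the bridge (near (125,210) and (215,220)). The button is back up, the tip box, jar and rack haven't moved, and the arm is clear.

```bash
python3 -c "
from station import ctrl
print(ctrl.hand_in())"
```

```text
the job is handed in; nothing more can be done
None
```

The plate is fully home under the scanner's bridge, the start button has been pressed all the way down and is back up, and the job is handed in. The clock stood at about 20.6 s of the 72 s allowed.

- **Pushing the plate:** I used the fingertips only. The first push didn't turn the plate, because its rear corner sat in the gap between the fingers. I backed off and shifted so one finger took the corner, which squared the plate. It then sat about 17 mm to the side, so I pushed it back on its long side and drove it straight in.
- **At the stop:** the plate stopped moving and the force rose to 18 N. In the last picture its ends lie at about -63 and +63 mm of the scanner (±63.5 expected), and its top is 20 mm high, so it lies flat.
- **Start button:** it met a hard stop after about 6 mm, with 4–5 N of spring force just before. I kept pressing 2 mm further, up to about 24 N. Its top reads the same 67 mm before and after.
- **Other objects:** the tip box, jar and rack all measure within about 1 mm of where they started, which is within the measurement noise. The arm is clear of everything.

One small disagreement: at the stop the tool stood about 1.6 mm short of where I had estimated. That is within the calibration error, and the camera check of the plate's ends agreed with fully home.

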